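Back a ratchet vial carousel up by one notch

TASK

The hand-indexed vial carousel was clicked one station too far, so the open vial was skipped. With a fingertip lift the ratchet pawl by its red tab and throw it right back past upright so that it stays up, push the wheel backward (clockwise seen from above) one notch by an arm of its star handle, then tip the pawl forward again so that it drops fully down in the next notch and the open vial stands under the nozzle, locked against turning further back. Push with the outside of the fingers only, taking nothing between them, do not touch the vials, and leave the bottle, the flask and the loose cap where they are.

Things in the scene. Friction and masses are not known exactly. Their poses are not given: they have to be found in the camera images.
- carousel: Fixed round white foot of the carousel, 300 mm across, 22 mm high. Origin: centre of its underside, on the wheel's axis; z up. Its +x axis points from the wheel's axis to the steel dispensing post (12 mm thick, 131 mm from the axis, 168 mm high, with an arm at z 146 mm reaching in to the nozzle). The ratchet pawl is on the opposite, -x side. 'Carousel frame' below means these axes.
- wheel (a joint): Angle of the wheel (224 mm across) about the vertical, rad: 0 at the start, positive = forward (counter-clockwise from above), negative = backward. One notch is 30 degrees (0.524 rad): one notch back reads -0.524. With the pawl down it cannot go backward; with the pawl up it turns both ways with 0.06 N m of friction and stays where it is left.
- ratchet (a point): Fixed point at the tooth tops where the pawl's nose engages: carousel frame x -100, y 0, z 48 mm. 12 steel saw teeth stand on the wheel's rim, 94 to 111 mm from its axis, ramps 8.5 mm high. If the pawl drops before the full notch is reached, it lies on a ramp, and pushing the wheel on backward makes it fall in and stop the wheel at about -0.53. If it drops beyond, it lies on the next tooth's top.
- handle_arm (a point): Centre of the black ball (16 mm) ending the arm of the four-armed star handle that points nearest to the pawl side at the start (15 degrees off -x, on the -y side). 50 mm from the wheel's axis, 110 mm above the bench; turns with the wheel. The arm is a level steel rod 9 mm thick from the hub (radius 16 mm) to the ball. The others are alike, 90 degrees apart. Vial tops are lower, at z 86 mm.
- pawl (a joint): Angle of the pawl about its level pivot pin, rad: 0 = level, nose fully down in a notch; grows as the free end lifts; about 0.1 with the nose on a tooth top; 1.57 = arm upright; 2.0 = leaning back on its stop. No spring: by its weight (0.07 kg) it falls forward if let go short of about 1.4 rad and stays back beyond 1.5.
- pawl_pivot (a point): Centre of the pawl's pivot pin, in the carousel frame at x -100, y +85, z +56 mm; the pin lies along x between steel cheeks with tops at z 66 mm. When down, the pawl arm (11 mm wide, 9 mm high) runs level from it along -y to the nose, 70 to 85 mm away, whose point reaches 16 mm below the pin's height; beyond the nose is the red tab.
- pawl_tab (a point): Middle of the red finger tab on the pawl's free end; when down it is 100 mm from the pivot along the carousel's -y and 20 mm above the pivot's height. A plate 21 mm wide (along x) and 5 mm thick, rising outward at 45 degrees, from 86 mm away and 5 mm up to 113 mm away and 33 mm up, so a fingertip fits under it from the -y side, above the teeth. It swings with the pawl.
- nozzle_tip (a point): Lower tip of the white dispensing nozzle: carousel frame x +70, y 0, z 97 mm.
- vial_open_mid (a point): Middle (22 mm up) of the open clear glass vial that was skipped, 24 mm across, 44 mm tall. It stands loosely in a socket of the wheel, 70 mm from the axis, floor at z 40 mm, one station (30 degrees) counter-clockwise past the nozzle, and rides on the wheel.
- vial_a_mid (a point): Middle (22 mm up) of a clear vial with white cap, 24 mm across, 46 mm tall, standing loosely in the wheel's socket 2 stations counter-clockwise past the nozzle at the start.
- vial_b_mid (a point): Middle (22 mm up) of a clear vial with white cap, 24 mm across, 46 mm tall, standing loosely in the wheel's socket 3 stations counter-clockwise past the nozzle at the start.
- vial_c_mid (a point): Middle (22 mm up) of a clear vial with white cap, 24 mm across, 46 mm tall, standing loosely in the wheel's socket 4 stations counter-clockwise past the nozzle at the start.
- vial_d_mid (a point): Middle (22 mm up) of a clear vial with white cap, 24 mm across, 46 mm tall, standing loosely in the wheel's socket 5 stations counter-clockwise past the nozzle at the start.
- bottle_white_mid (a point): Middle (56 mm up) of a small white plastic bottle, 52 mm across and 113 mm tall, standing loose on the bench beside the carousel: leave it alone.
- flask_mid (a point): Middle (63 mm up) of an empty 127 mm tall glass conical flask, 68 mm across at the foot, loose on the bench beside the carousel: leave it alone.
- vial_cap_mid (a point): Middle (6 mm up) of a loose white vial cap, 22 mm across and 12 mm high, on the bench on the pawl side of the carousel: leave it alone.

How it is judged:
On the way, in this order (a step that is already met when the one before it is completed fails the run):
1. the pawl has been lifted out and thrown back past upright (value of joint pawl above 1.5 rad), for 0.2 s.
2. the wheel has been pushed backward while the pawl is thrown back (value of joint wheel below -0.15 rad and value of joint pawl above 1.3 rad), for 0.1 s.
At the end, for the whole second after the job is handed in: Wheel at rest one notch back (-0.44 to -0.60 rad), pawl fully down (below 0.03 rad), open vial within 7 mm of the nozzle seen from above, all vials upright on their socket floors, bottle, flask and loose cap within 15 mm of their start (value of joint wheel between -0.6 and -0.44 rad and value of joint pawl below 0.03 rad and horizontal distance between vial_open_mid and nozzle_tip below 0.007 m and velocity of joint wheel between -0.05 and 0.05 rad/s and angle between each of vial_open_mid, vial_a_mid, vial_b_mid, vial_c_mid, vial_d_mid's own z axis and vertical below 0.15 rad and z of each of vial_open_mid, vial_a_mid, vial_b_mid, vial_c_mid, vial_d_mid in the frame of carousel below 0.068 m and distance of each of bottle_white_mid, flask_mid, vial_cap_mid from where it was at the start of the episode below 0.015 m); the robot touches nothing.
It fails at once if a vial is touched by the robot or lifted in its socket (contact force between any of the fingers, the arm and vial_open above 0.5 N or contact force between any of the fingers, the arm and vial_a above 0.5 N or contact force between any of the fingers, the arm and vial_b above 0.5 N or contact force between any of the fingers, the arm and vial_c above 0.5 N or contact force between any of the fingers, the arm and vial_d above 0.5 N or z of any of vial_open_mid, vial_a_mid, vial_b_mid, vial_c_mid, vial_d_mid in the frame of carousel above 0.075 m).
It fails at once if the wheel is turned more than half a notch too far back, or more than half a notch forward (value of joint wheel below -0.79 rad or value of joint wheel above 0.27 rad).
It fails at once if the pawl's tab or the handle's ball is taken between the fingers ((horizontal distance between the grasp point and pawl_tab below 0.006 m and contact force between the fingers and pawl above 1 N) or (horizontal distance between the grasp point and handle_arm below 0.008 m and contact force between the fingers and wheel above 1 N)).
It fails at once if the white bottle, the flask or the loose cap is moved or lifted (distance of any of bottle_white_mid, flask_mid, vial_cap_mid from where it was at the start of the episode above 0.015 m).
It also fails if it takes over 64 s, if anything falls off the work surface, if the arm or the gripper's body presses on something with over 40 N, if the wrist force passes 120 N, or if a joint passes its speed limit or range.

ROBOT

A 6-joint arm with a two-finger parallel gripper is mounted at the origin on a cart in front of the work surface, level with it; the furniture and walls round the work are solid. World frame = base frame: x ahead of the robot, y to its left, z up, the work surface at z = 0. Lengths are in m, angles in rad, forces in N, time in s.
With the tool pointing down it reaches from about 0.375 to 0.975 m from the base axis. Payload 3.8 kg.
Tool frame: the origin (TCP) lies midway between the tips of the shut fingers; the grasp point (between the pads) lies 19 mm behind it; z points along the fingers, y is the direction in which the jaws open and shut (so a half turn about z gives the same grasp; the last joint's range is limited). The gripper opens to 85 mm and grips with 20 to 120 N. Pads are 22 mm wide; open, the fingers measure 114 mm over their backs; the gripper's body (76 mm by 85 mm) begins 54 mm behind the grasp point. The pads swing forward as they close: fully open they stand 13 mm farther back than shut.
Start: joints at [1.268, 0.264, 1.604, -0, 1.274, -0.037], TCP at [0.177, 0.651, 0.231] pointing down, gripper open.
Joint ranges: [-2.63, 2.63], [-0.94, 2.18], [0.31, 2.57], [-1.31, 4.45], [0, 2.66], [-2.55, 2.55]. Speed limits (rad/s): [2.57, 2.57, 3.14, 3.14, 3.14, 3.14].

INTERFACE

Orientations are given as a unit quaternion [x, y, z, w].
In Python, from workcell import robot, effector, solver, get_image, camera_model gives the robot as it stands. Calls block until the motion is done:
- robot.goto(position, orientation): joint-space move of the TCP to a pose.
- robot.move_linear(position, frame=None, speed=0.15, force_limit=None): straight line of the TCP; frame=None keeps the orientation; speed is the mean speed in m/s. With force_limit (N) it stops when the force on the tool has changed by that much, and returns True; else False.
- robot.move_j(angles): joint-space move.
- effector.grip(opening, effort=None): finger opening in m; effort is the grip in N (None keeps the last); returns when the fingers have stopped.
- robot.wait(seconds).
- solver.solve_ik(position, orientation): joint angles nearest the present ones, or None.
- get_image(name): name is "scene" or "top" or "wrist"; returns (picture, depth): 400x640x3 uint8, red, green, blue; 400x640 float32, m along the optical axis (not along the pixel's ray), 0 where there is no reading.
- camera_model(name): a dict with "fx", "fy", "cx", "cy" (pixels), "xyz" and "orientation" of the camera in the world; the wrist camera has in their place "mount" (4x4, takes a point from camera to tool coordinates, whose origin is the TCP and whose axes are the flange's). Camera axes: x right, y down, z forward; pixel columns grow to the right and rows downward; lengths in m; the calibration is good to about 2 mm. A picture is of the moment at which its call begins: read the wrist's pose just before it. camera_model takes no time and is no camera call.
A pose or a line that the arm cannot do raises robot.MotionError and nothing moves.
- robot.finish_job(): hands the job in, once; it reports no verdict.
Readings, each from a call of its own:
- robot.current_t(): time.
- robot.current_joint_positions(): joint angles.
- robot.current_qvel(): joint speeds.
- robot.current_effort(): joint torques, N m.
- robot.current_ee_pos(): TCP position.
- robot.current_tcp_rot(): TCP orientation.
- robot.current_wrist_force(): force on the tool from outside, world axes, zero at the start.
- robot.current_moment(): the same for the moment, N m.
- robot.current_gripper_width(): finger opening in m.
Only numpy, scipy, OpenCV 4.12 (cv2) and the standard library are available. Lean on these libraries where they do the work, as an engineer would, in place of code of your own. Each camera call takes 0.05 s, during which the arm holds its last target. There are 200 camera calls.

## Working session

There is one attempt and no reset: what is moved stays moved. The work goes in short steps, each a Python script; the robot and the scene stay as the last script left them, time stands still between calls to the robot, and variables do not carry over. Pictures are saved under pics/ and viewed, about 8 in all and at most 12, crops included, and the job is handed in when it is done.

```bash
mkdir -p pics; ls; python3 - <<'E'
from workcell import robot, effector, solver, get_image, camera_model
import cv2,numpy as np
for n in("top","scene"):
    im,d=get_image(n); cv2.imwrite(f"pics/{n}0.png",im[:,:,::-1]); np.savez(f"{n}0.npz",im=im,d=d); print(n,camera_model(n))
print(camera_model("wrist"),robot.current_t(),robot.current_tcp_rot(),robot.current_gripper_width())
E
```

```text
pics
top {'fx': 499.57371457275326, 'fy': 499.57371457275326, 'cx': 303.72092363398224, 'cy': 188.52872811079976, 'xyz': array([0.37088641, 0.05449892, 1.14426769]), 'orientation': array([-0.70181095,  0.70539269, -0.07059767,  0.06998931])}
scene {'fx': 495.3049511706375, 'fy': 495.3049511706375, 'cx': 314.4447942644882, 'cy': 185.7845968852264, 'xyz': array([0.25333314, 0.70192298, 0.92612063]), 'orientation': array([-0.20182109,  0.91576376, -0.33769422,  0.08128715])}
{'fx': 325.7996019756777, 'fy': 325.7996019756777, 'cx': 319.5475786218819, 'cy': 202.19346897283913, 'mount': array([[ 1.72832533e-03, -9.56193965e-01, -2.92728739e-01,
         7.31960233e-02],
       [ 9.99998441e-01,  1.75869956e-03,  1.59412873e-04,
        -4.55948888e-04],
       [ 3.62392278e-04, -2.92728558e-01,  9.56195513e-01,
        -1.42107923e-01],
       [ 0.00000000e+00,  0.00000000e+00,  0.00000000e+00,
         1.00000000e+00]])} 0.1 [ 1.32511550e-01  9.91180940e-01 -1.00104374e-03 -1.76469860e-04] 0.0852888614134852
```

View pics/top0.png

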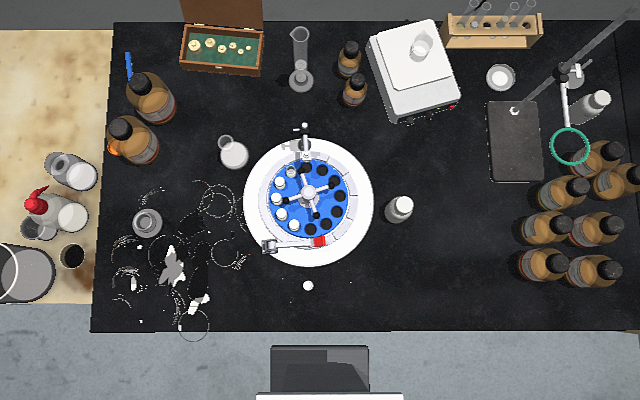

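View pics/scene0.png

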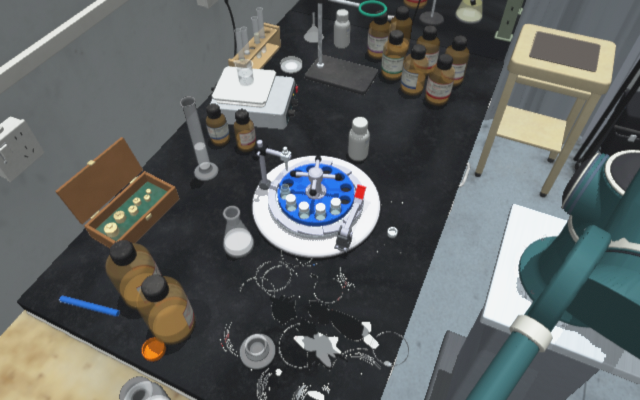

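The top view shows the carousel centred near (308,202), red tab at (319,241), pawl pivot cheeks at (268,246) and the post towards the top at (305,128). So its +x is roughly world +x. The cap is at (307,285), the bottle at (400,207) and the flask at (233,150).

```bash
cat >h.py <<'E'
from workcell import robot, effector, solver, get_image, camera_model
import cv2,numpy as np
from scipy.spatial.transform import Rotation as R
from scipy.optimize import least_squares
def cloud(d,m,T=None):
    v,u=np.indices(d.shape)
    p=np.stack([(u-m["cx"])/m["fx"]*d,(v-m["cy"])/m["fy"]*d,d],-1)
    if T is None:
        return p@R.from_quat(m["orientation"]).as_matrix().T+m["xyz"]
    return p@T[:3,:3].T+T[:3,3]
E
python3 - <<'E'
from h import *
for n in("top","scene"):
    z=np.load(n+"0.npz"); im=z["im"].astype(int); d=z["d"]; P=cloud(d,camera_model(n))
    r,g,b=im[...,0],im[...,1],im[...,2]
    red=(r>150)&(g<70)&(b<70)&(d>0)&(P[...,2]>.04)&(P[...,2]<.12)&(abs(P[...,1]-.05)<.2)
    print(n,"red",red.sum(),P[red].mean(0),P[red].min(0),P[red].max(0))
    # foot: white pts at z~.022
    f=(abs(P[...,2]-.022)<.006)&(r>150)&(abs(r-b)<40)&(d>0)
    c0=np.array([.34,.05]);q=P[f][:,:2]; q=q[np.linalg.norm(q-c0,axis=1)<.2]
    hull=cv2.convexHull(q.astype(np.float32))[:,0]
    s=least_squares(lambda x:np.linalg.norm(hull-x[:2],axis=1)-x[2],[*c0,.15],loss="soft_l1",f_scale=.002)
    print("foot",s.x,len(hull),abs(s.fun).max())
    c=s.x[:2]; D=P[...,:2]-c; rad=np.linalg.norm(D,axis=2)
    post=(abs(rad-.131)<.012)&(P[...,2]>.155)&(P[...,2]<.18)&(d>0)
    print("post",post.sum(),P[post].mean(0)-[*c,0])
    bl=(rad<.06)&(P[...,2]>.1)&(P[...,2]<.125)&(rad>.04); 
    k=P[bl]; a=np.degrees(np.arctan2(k[:,1]-c[1],k[:,0]-c[0])); print("balls ang",np.histogram(a,36,(-180,180))[0])
    for nm,(y,x),w in(("cap",(.07,.16),.03),):
        pass
    ch=(rad>.11)&(rad<.15)&(P[...,2]>.058)&(P[...,2]<.07)&(D[...,0]<-.05)&(D[...,1]>.03); print("cheek",ch.sum(),P[ch].mean(0)-[*c,0])
    cap=(rad>.16)&(rad<.3)&(P[...,2]>.007)&(P[...,2]<.02)&(D[...,0]<-.05)&(r>150); print("cap",cap.sum(),P[cap].mean(0))
    for nm,s in(("left",1),("right",-1)):
        o=(rad>.155)&(rad<.3)&(P[...,2]>.03)&(s*D[...,1]>0)&(d>0)&(D[...,0]<.2); print(nm,P[o].min(0),P[o].max(0))
E
```

```text
top red 99 [0.4714691  0.02088707 0.08131846] [0.4613615 0.0105714 0.0705679] [0.48163271 0.03166424 0.09440292]
foot [0.48430713 0.04511842 0.11297973] 17 0.014926526769814805
post 0 [nan nan nan]
balls ang [ 0  0  0  0  0  0  0  0  0  0  0  0  0  0  4 18 29  7  0  0  0  0  0  0
  0  0  0  0  0  0  0  0  0  0  0  0]
cheek 0 [nan nan nan]
cap 0 [nan nan nan]
left [0.59872973 0.04520803 0.03036521] [0.6842664  0.24537258 0.17301346]
right [ 0.51815987 -0.17830584  0.0311891 ] [0.68142485 0.0440944  0.16480447]
scene red 88 [0.47250811 0.02225836 0.0796717 ] [0.46373011 0.01244247 0.0692868 ] [0.4817395  0.03169541 0.08979452]
foot [0.49282733 0.04659687 0.11627525] 14 0.01958718488253551
post 16 [0.14076623 0.00236032 0.15666192]
balls ang [ 0  0  0  0  0  0  0  0  0  0  0  0  0  0  2  6 25 12  0  0  0  0  0  0
  0  0  0  0  0  0  0  0  0  0  0  0]
cheek 0 [nan nan nan]
cap 0 [nan nan nan]
left [0.60937878 0.04699727 0.030018  ] [0.6927961  0.24820854 0.15876973]
right [ 0.51930059 -0.17769124  0.0302504 ] [0.69203235 0.04647075 0.15675494]<stdin>:15: RuntimeWarning: Mean of empty slice.
  ret = um.true_divide(
<stdin>:20: RuntimeWarning: Mean of empty slice.
<stdin>:21: RuntimeWarning: Mean of empty slice.
```

```bash
python3 - <<'E'
from h import *
for n in("top","scene"):
    z=np.load(n+"0.npz"); im=z["im"].astype(int); d=z["d"]; P=cloud(d,camera_model(n))
    r,g,b=im[...,0],im[...,1],im[...,2]
    f=(abs(P[...,2]-.022)<.006)&(r>150)&(abs(r-b)<40)&(d>0)
    c0=np.array([.567,.045]);q=P[f][:,:2]; q=q[np.linalg.norm(q-c0,axis=1)<.165]
    hull=cv2.convexHull(q.astype(np.float32))[:,0]
    s=least_squares(lambda x:np.linalg.norm(hull-x[:2],axis=1)-x[2],[*c0,.15],loss="soft_l1",f_scale=.002)
    print(n,"foot",s.x,len(hull),abs(s.fun).max())
    c=s.x[:2]; D=P[...,:2]-c; rad=np.linalg.norm(D,axis=2)
    post=(abs(rad-.131)<.02)&(P[...,2]>.15)&(P[...,2]<.18)&(d>0)&(D[...,0]>0)
    print("post",post.sum(),P[post].mean(0)-[*c,0])
    hub=(rad<.03)&(P[...,2]>.11); print("hub",hub.sum(),P[hub].mean(0),P[hub].max(0))
    k=P[(rad<.065)&(rad>.035)&(P[...,2]>.106)&(P[...,2]<.128)]; a=np.degrees(np.arctan2(k[:,1]-c[1],k[:,0]-c[0])); 
    for t in(-165,-75,15,105):
        e=abs((a-t+180)%360-180)<20; print(t,e.sum(),k[e].mean(0)-[*c,0],a[e].mean() if abs(t)<150 else (a[e]%360).mean()-360)
    ch=(P[...,2]>.060)&(P[...,2]<.075)&(D[...,0]<-.07)&(D[...,1]>.06)&(rad<.17); print("cheek",ch.sum(),P[ch].mean(0)-[*c,0])
    cap=(rad>.16)&(rad<.3)&(P[...,2]>.007)&(P[...,2]<.02)&(D[...,0]<-.05)&(r>150)&(abs(D[...,1])<.1); print("cap",cap.sum(),P[cap].mean(0))
    for nm,s in(("left",1),("right",-1)):
        o=(rad>.155)&(rad<.27)&(P[...,2]>.03)&(s*D[...,1]>0)&(d>0)&(D[...,0]<.14); print(nm,P[o].min(0),P[o].max(0))
E
```

```text
top foot [0.57040339 0.04367196 0.14896741] 64 0.0055885586903148265
post 160 [0.12657426 0.01148406 0.15717742]
hub 301 [0.56948199 0.04395026 0.11956601] [0.59910721 0.07144223 0.12896144]
-165 61 [-0.0450957  -0.01432985  0.11542076] -162.38424465618374
-75 56 [ 0.01435484 -0.04439849  0.11559641] -72.05583097333135
15 60 [0.04408108 0.01553982 0.11509248] 19.433111384880252
105 60 [-0.01505984  0.04481093  0.11516529] 108.5632408262554
cheek 117 [-0.10545833  0.07757958  0.06435054]
cap 33 [0.38054878 0.04560485 0.01225699]
left [0.45255367 0.14620205 0.03036521] [0.70444589 0.24537258 0.13232124]
right [ 0.51815987 -0.17830584  0.0311891 ] [ 0.56851334 -0.13046503  0.12023544]
scene foot [0.5707787  0.04522643 0.14902682] 47 0.0029854228273101246
post 150 [0.12670379 0.01448942 0.15760329]
hub 246 [0.56969135 0.04773912 0.11968219] [0.59918576 0.07358858 0.12808346]
-165 56 [-0.04521078 -0.01395608  0.11520369] -162.80698848203323
-75 45 [ 0.01401491 -0.04401347  0.11621844] -72.36827658078202
15 54 [0.04410978 0.0161265  0.11515603] 20.05499128868129
105 52 [-0.01581727  0.04650497  0.11525096] 108.84459139780968
cheek 124 [-0.10509343  0.0784496   0.06409588]
cap 44 [0.38109371 0.04577034 0.01280796]
left [0.45349655 0.14734051 0.03009503] [0.70663841 0.24820854 0.13014307]
right [ 0.51930059 -0.17769124  0.0302504 ] [ 0.56986254 -0.12802095  0.11848363]
```

```bash
cat >>h.py <<'E'
C0=np.array([.5703,.0443,0]); YAW=np.radians(3.8); RC=R.from_euler('z',YAW)
PIV=np.array([-.100,.085,.056]); SGN=1
def W(p): return C0+RC.apply(np.asarray(p,float))
def Q(a=0.,s=None):
    s=SGN if s is None else s
    z=np.array([0,np.sin(a),-np.cos(a)]); y=np.array([s,0,0.])
    return (RC*R.from_matrix(np.stack([np.cross(y,z),y,z],1))).as_quat()
def lift_pose(th,back=0.,r=.100,h=.0165,xo=-.110,half=.011):
    """TCP (carousel frame) and tilt with finger's upper end corner at pawl-frame (r,h), backed off along -u"""
    a=np.radians(45)*np.clip(1-th/1.57,0,1)
    o=np.array([-np.cos(th),np.sin(th)]); up=np.array([np.sin(th),np.cos(th)])
    c=PIV[1:]+r*o+h*up
    t=c-(half+back)*np.array([np.cos(a),np.sin(a)])
    return np.array([xo,*t]),a
E
python3 - <<'E'
from h import *
for s in(1,-1):
    for th in np.linspace(0,1.75,6):
        p,a=lift_pose(th); j=solver.solve_ik(W(p),Q(a,s)); print(s,round(th,2),W(p).round(3),None if j is None else np.round(j,2))
    for p in([-.048,-.06,.098],[-.048,.01,.098],[-.11,.19,.13],[-.11,.08,.15]):
        j=solver.solve_ik(W(p),Q(0,s)); print(p,None if j is None else np.round(j,2))
E
```

```text
1 0.0 [0.462 0.014 0.065] [-0.5   0.32  2.11  0.67  1.28 -0.95]
1 0.35 [0.461 0.025 0.099] [-0.4   0.16  2.13  0.58  1.22 -0.77]
1 0.7 [0.46  0.046 0.128] [-0.26  0.02  2.14  0.45  1.16 -0.55]
1 1.05 [0.458 0.076 0.148] [-0.08 -0.06  2.14  0.29  1.11 -0.28]
1 1.4 [0.456 0.11  0.156] [ 0.12 -0.08  2.12  0.1   1.09  0.01]
1 1.75 [0.453 0.145 0.151] [ 0.26 -0.05  2.1  -0.    1.09  0.19]
[-0.048, -0.06, 0.098] [-0.08  0.11  2.05 -0.    0.98 -0.15]
[-0.048, 0.01, 0.098] [ 0.05  0.1   2.05 -0.    0.98 -0.02]
[-0.11, 0.19, 0.13] [ 0.42  0.02  2.07 -0.    1.04  0.35]
[-0.11, 0.08, 0.15] [ 0.2  -0.06  2.12 -0.    1.09  0.13]
-1 0.0 [0.462 0.014 0.065] [-0.5   0.32  2.11  0.67  1.28  2.19]
-1 0.35 [0.461 0.025 0.099] [-0.4   0.16  2.13  0.58  1.22  2.37]
-1 0.7 [0.46  0.046 0.128] None
-1 1.05 [0.458 0.076 0.148] None
-1 1.4 [0.456 0.11  0.156] None
-1 1.75 [0.453 0.145 0.151] None
[-0.048, -0.06, 0.098] None
[-0.048, 0.01, 0.098] None
[-0.11, 0.19, 0.13] None
[-0.11, 0.08, 0.15] None
```

```bash
python3 - <<'E'
from h import *
effector.grip(0.0,30)
p,a=lift_pose(0,back=.006); z=np.array([0,np.sin(a),-np.cos(a)])
robot.goto(W(p-.17*z),Q(a)); print(robot.current_t())
robot.move_linear(W(p-.05*z),Q(a)); print(robot.current_t(),robot.current_ee_pos(),W(p-.05*z))
im,d=get_image("scene"); im2,d2=get_image("top"); 
q=robot.current_ee_pos(),robot.current_tcp_rot(); im3,d3=get_image("wrist")
A=cv2.resize(im[120:270,230:430],(800,600)); cv2.imwrite("pics/a.png",A[:,:,::-1])
cv2.imwrite("pics/aw.png",im3[:,:,::-1]); np.savez("aw.npz",im=im3,d=d3,p=q[0],q=q[1])
E
```

```text
3.7833
4.7333 [ 0.46536368 -0.0257242   0.09633143] [ 0.46467575 -0.02522915  0.09583452]
```

View pics/a.png

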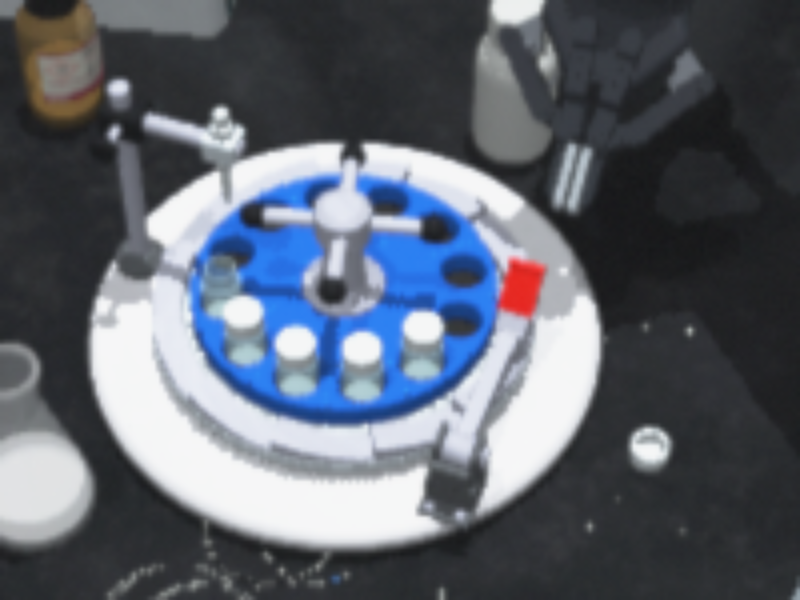

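View pics/aw.png

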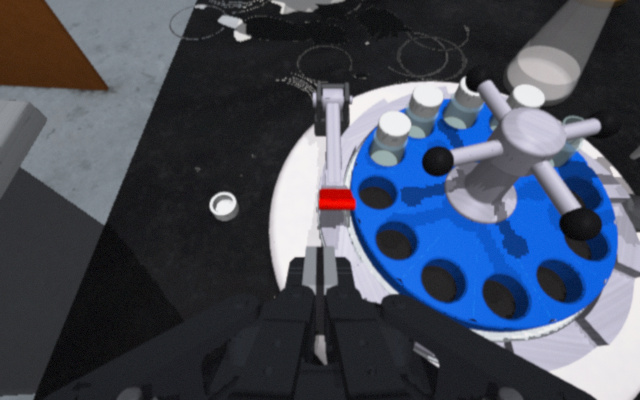

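The fingers (silver tips at (320,265)) point just left of the red tab at (337,200). Nothing else is in the way. I'll measure the fingertip and the tab from this picture's depth.

```bash
python3 - <<'E'
from h import *
z=np.load("aw.npz"); m=camera_model("wrist"); T=m["mount"]
t=cloud(z["d"],m,T); print("tool coords")
for v in(248,252,258,264,272): print(v,[tuple((t[v,u]*1000).round(0)) for u in(300,306,312,318,324,330,336)])
Pw=R.from_quat(z["q"]).apply(t.reshape(-1,3)).reshape(t.shape)+z["p"]; im=z["im"].astype(int)
red=(im[...,0]>150)&(im[...,1]<70)&(im[...,2]<70)&(z["d"]>0)&(z["d"]<.4)
loc=RC.inv().apply(Pw[red]-C0); print("tab carousel",loc.mean(0),loc.min(0),loc.max(0))
c=(abs(Pw[...,2]-.066)<.006); L=RC.inv().apply(Pw.reshape(-1,3)-C0).reshape(t.shape); c&=(L[...,1]>.06)&(L[...,0]<-.08)&(L[...,1]<.12)
print("cheek",L[c].mean(0),L[c].min(0),L[c].max(0))
E
```

```text
tool coords
248 [(np.float64(-29.0), np.float64(-13.0), np.float64(77.0)), (np.float64(10.0), np.float64(-5.0), np.float64(-6.0)), (np.float64(10.0), np.float64(-2.0), np.float64(-7.0)), (np.float64(10.0), np.float64(0.0), np.float64(-6.0)), (np.float64(10.0), np.float64(3.0), np.float64(-7.0)), (np.float64(10.0), np.float64(6.0), np.float64(-7.0)), (np.float64(-20.0), np.float64(12.0), np.float64(57.0))]
252 [(np.float64(-31.0), np.float64(-13.0), np.float64(74.0)), (np.float64(9.0), np.float64(-5.0), np.float64(-10.0)), (np.float64(10.0), np.float64(-2.0), np.float64(-11.0)), (np.float64(10.0), np.float64(0.0), np.float64(-11.0)), (np.float64(10.0), np.float64(3.0), np.float64(-10.0)), (np.float64(10.0), np.float64(6.0), np.float64(-10.0)), (np.float64(-23.0), np.float64(12.0), np.float64(57.0))]
258 [(np.float64(6.0), np.float64(-8.0), np.float64(-8.0)), (np.float64(10.0), np.float64(-5.0), np.float64(-17.0)), (np.float64(9.0), np.float64(-2.0), np.float64(-15.0)), (np.float64(10.0), np.float64(1.0), np.float64(-16.0)), (np.float64(9.0), np.float64(3.0), np.float64(-16.0)), (np.fl
[... 445 characters left out ...]
, (np.float64(7.0), np.float64(8.0), np.float64(-16.0))]
272 [(np.float64(6.0), np.float64(-7.0), np.float64(-22.0)), (np.float64(11.0), np.float64(-4.0), np.float64(-30.0)), (np.float64(9.0), np.float64(-2.0), np.float64(-28.0)), (np.float64(10.0), np.float64(1.0), np.float64(-28.0)), (np.float64(10.0), np.float64(3.0), np.float64(-29.0)), (np.float64(9.0), np.float64(5.0), np.float64(-27.0)), (np.float64(10.0), np.float64(8.0), np.float64(-29.0))]
tab carousel [-0.09842732 -0.02144492  0.08290581] [-0.10829257 -0.02980338  0.0689593 ] [-0.08847305 -0.00683475  0.09011368]
cheek [-0.09834119  0.08030769  0.06310473] [-0.11329687  0.06044635  0.06001689] [-0.08494565  0.09307217  0.06644914]
```

```bash
python3 - <<'E'
from h import *
XO=-.104
p,a=lift_pose(0,back=.006,xo=XO)
print("ins",robot.move_linear(W(p),Q(a),speed=.08,force_limit=10),robot.current_wrist_force())
for th in np.linspace(0,.8,5):
    p,a=lift_pose(th,xo=XO); s=robot.move_linear(W(p),Q(a),speed=.08,force_limit=15)
    print(round(th,2),s,robot.current_wrist_force().round(2),(robot.current_ee_pos()-W(p)).round(4),robot.current_t())
    if s: break
im,d=get_image("scene"); cv2.imwrite("pics/b.png",cv2.resize(im[120:270,230:430],(800,600))[:,:,::-1])
E
```

```text
ins False [ 0.22423472 -1.48295733 -0.08647387]
0.0 False [-0.29 -0.03  0.08] [ 0.0005 -0.0002  0.0006] 5.9167
0.2 False [ 1.13 -0.88  0.02] [ 0.0005 -0.0002  0.0005] 6.325
0.4 False [ 0.37 -0.26  0.75] [-0.0001 -0.     -0.0004] 6.7333
0.6 False [ 0.17 -0.3  -0.1 ] [-0.0003 -0.0001 -0.0007] 7.1417
0.8 False [-0.75 -0.61  0.82] [-0.0003 -0.0002 -0.0007] 7.55
```

View pics/b.png

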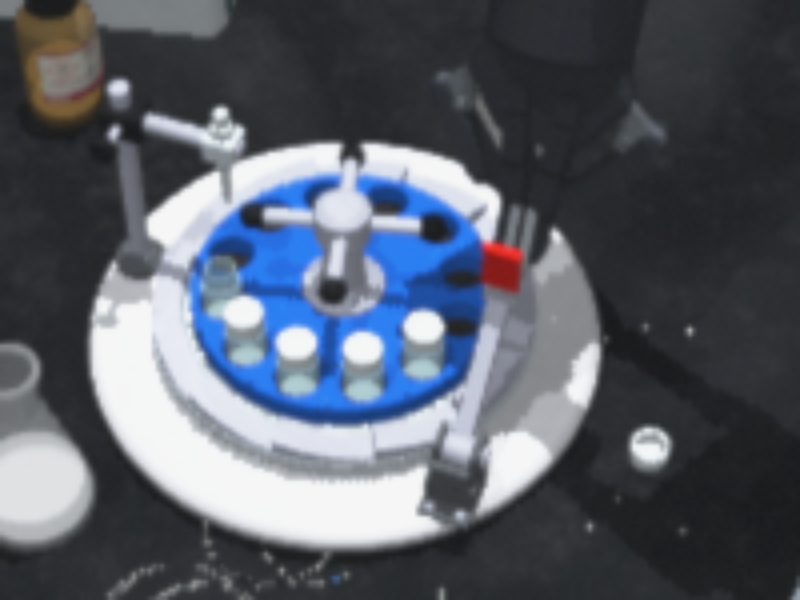

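The pawl is rising on the fingertip, with the tab at (503,265). Nothing else has moved, so I'll continue over the top.

```bash
python3 - <<'E'
from h import *
XO=-.104
for th in (1.0,1.2,1.4,1.6,1.75):
    p,a=lift_pose(th,xo=XO); s=robot.move_linear(W(p),Q(a),speed=.08,force_limit=15)
    print(round(th,2),s,robot.current_wrist_force().round(2),robot.current_t())
    if s: break
robot.wait(.3)
robot.move_linear(W(p+[0,-.05,.02]),Q(a),speed=.15)
im,d=get_image("scene"); cv2.imwrite("pics/c.png",cv2.resize(im[120:270,230:430],(800,600))[:,:,::-1])
E
```

```text
1.0 False [-0.72 -0.72  1.59] 8.0083
1.2 False [ 0.86 -0.52 -0.63] 8.4167
1.4 False [ 0.35 -0.29  0.32] 8.8167
1.6 False [-0.24  0.34  0.08] 9.2167
1.75 False [ 0.5  -0.63  0.36] 9.5583
```

View pics/c.png

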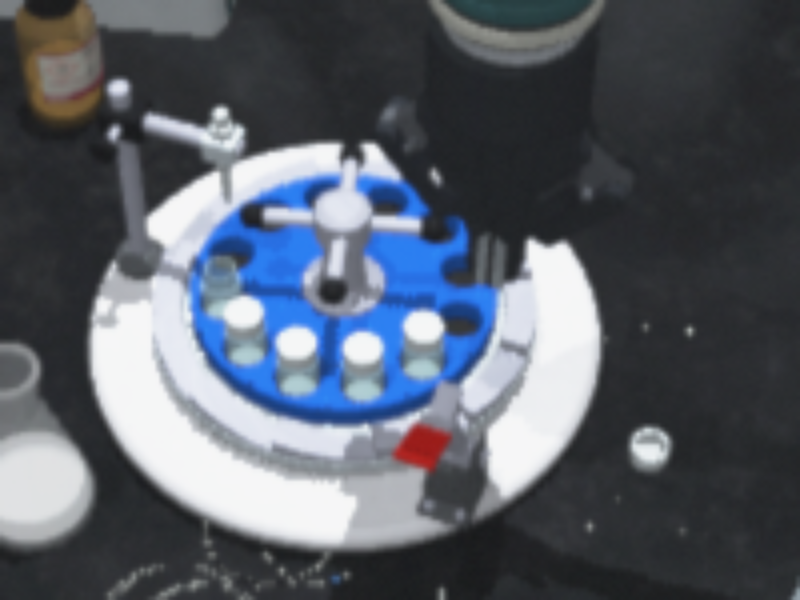

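The pawl is leaning back, with the red tab at (422,447). Next I push the handle arm towards +y to about -0.45 rad.

```bash
python3 - <<'E'
from h import *
X=-.048
robot.goto(W([X,-.055,.19]),Q(0))
robot.move_linear(W([X,-.055,.0985]),Q(0),speed=.12,force_limit=8)
print(robot.current_ee_pos()-W([X,-.055,.0985]))
for y in(-.03,-.020,-.009):
    s=robot.move_linear(W([X,y,.0985]),Q(0),speed=.05,force_limit=12); print(y,s,robot.current_wrist_force().round(2))
    if s: break
robot.wait(.2); robot.move_linear(W([X,-.04,.0985]),Q(0),speed=.12)
robot.move_linear(W([X,-.055,.22]),Q(0),speed=.2); print(robot.current_t())
robot.goto(W([-.104,-.04,.24]),Q(0))
robot.goto(W([-.104,.2,.22]),Q(0)); print(robot.current_t())
im,d=get_image("top"); np.savez("top1.npz",im=im,d=d); cv2.imwrite("pics/d.png",cv2.resize(im[120:270,210:410],(800,600))[:,:,::-1])
P=cloud(d,camera_model("top")); c=np.array([.5704,.0437]); D=P[...,:2]-c; rad=np.linalg.norm(D,axis=2)
k=P[(rad<.065)&(rad>.035)&(P[...,2]>.106)&(P[...,2]<.128)]; a=np.degrees(np.arctan2(k[:,1]-c[1],k[:,0]-c[0]))
for t in(165,75,-15,-105):
    e=abs((a-t+180)%360-180)<20; print(t,e.sum(),(k[e].mean(0)-[*c,0]).round(4),np.degrees(np.arctan2(*(k[e].mean(0)[1::-1]-c[::-1]))))
E
```

```text
[0.00061632 0.00021957 0.00068607]
-0.03 False [ 0.57  0.42 -0.5 ]
-0.02 False [-0.06 -0.05  0.25]
-0.009 False [-0.17  0.29  0.68]
14.6333
15.9417
165 60 [-0.0457  0.0125  0.1159] 164.75059240961244
75 58 [0.0115 0.0457 0.1156] 75.90306476293951
-15 59 [ 0.0448 -0.0116  0.1155] -14.536010942659955
-105 59 [-0.0127 -0.045   0.1152] -105.76615752578095
```

View pics/d.png

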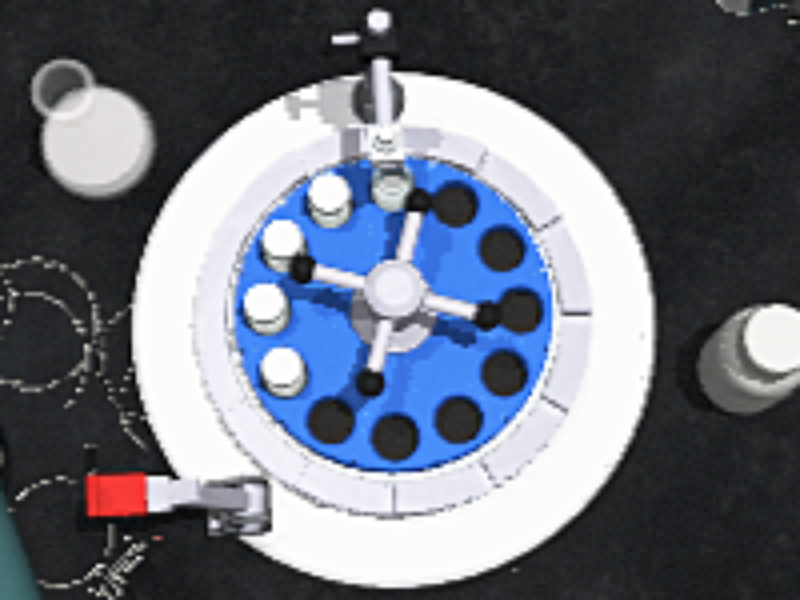

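From the balls, the wheel now reads about -33° (-0.58 rad). It coasted slightly too far. The pawl is still back (tab at (115,495)) and the vials are upright. I'll nudge the same arm forward by about 7° before dropping the pawl.

```bash
cat >>h.py <<'E'
def wheel(name="top"):
    """wheel angle (deg) from the four balls relative to the first picture"""
    def ph(P):
        c=np.array([.5704,.0437]) if name=="top" else np.array([.5705,.0450])
        D=P[...,:2]-c; rad=np.linalg.norm(D,axis=2)
        k=D[(rad<.062)&(rad>.03)&(P[...,2]>.106)&(P[...,2]<.122)]
        return np.degrees(np.angle(np.sum(np.exp(4j*np.arctan2(k[:,1],k[:,0])))))/4,len(k)
    m=camera_model(name); im,d=get_image(name)
    a,n=ph(cloud(d,m)); b,_=ph(cloud(np.load(name+"0.npz")["d"],m)); return (a-b+20)%90-90+70-90 if False else ((a-b)%90)-90,n,im
E
python3 - <<'E'
from h import *
X=-.048
print("now",wheel()[:2],wheel("scene")[:2])
robot.goto(W([X,.055,.2]),Q(0)); robot.move_linear(W([X,.055,.0985]),Q(0),speed=.12,force_limit=8)
for y in(.042,.0375,.034):
    s=robot.move_linear(W([X,y,.0985]),Q(0),speed=.02,force_limit=12); print(y,s,robot.current_wrist_force().round(2),wheel()[:2],wheel("scene")[:2],robot.current_ee_pos()-W([X,y,.0985]))
E
```

```text
now (np.float64(-33.26365289633141), 273) (np.float64(-31.883098192653577), 55)
0.042 False [-0.5  -0.32  0.61] (np.float64(-33.54985060046475), 31) (np.float64(-33.108927384980205), 103) [-1.88498256e-06  4.82830978e-05 -3.10312681e-05]
0.0375 False [ 0.04  0.   -1.37] (np.float64(-31.617073003306935), 8) (np.float64(-33.08800402066629), 112) [-1.83345845e-05 -2.37735642e-05 -2.22715248e-06]
0.034 False [ 0.57 -0.14 -0.65] (np.float64(-18.381788623619784), 0) (np.float64(-32.91594555426886), 132) [ 7.14394934e-05 -1.19808402e-04  1.15347589e-05]
```

```bash
python3 - <<'E'
from h import *
X=-.048
for y in(.031,.0285):
    s=robot.move_linear(W([X,y,.0985]),Q(0),speed=.02,force_limit=12); print(y,s,robot.current_wrist_force().round(2),wheel("scene")[:2])
robot.move_linear(W([X,.055,.0985]),Q(0),speed=.1)
robot.move_linear(W([X,.055,.2]),Q(0),speed=.2)
robot.goto(W([-.104,.2,.22]),Q(0)); print(wheel()[:2],wheel("scene")[:2],robot.current_t())
E
```

```text
0.031 False [ 0.14 -0.21  0.03] (np.float64(-30.0788113267172), 145)
0.0285 False [-0.02 -0.05  0.84] (np.float64(-27.133772656512377), 148)
(np.float64(-24.711541453442322), 275) (np.float64(-23.380851806843367), 60) 22.0833
```

The wheel is now at about -24.7° (-0.43 rad), just short of the notch as intended. Next I tip the pawl forward.

```bash
python3 - <<'E'
from h import *
X=-.104
robot.move_linear(W([X,.2,.125]),Q(0),speed=.15,force_limit=8)
for y,z in((.165,.125),(.13,.14),(.10,.152),(.083,.155)):
    s=robot.move_linear(W([X,y,z]),Q(0),speed=.1,force_limit=15); print(y,s,robot.current_wrist_force().round(2))
    if s: break
robot.wait(.5)
robot.move_linear(W([X,.083,.23]),Q(0),speed=.2)
robot.goto(W([-.06,-.13,.24]),Q(0))
w=wheel("scene"); print(wheel()[:2],w[:2],robot.current_t())
cv2.imwrite("pics/e.png",cv2.resize(w[2][120:270,230:430],(800,600))[:,:,::-1])
E
```

```text
0.165 False [0.33 0.16 0.75]
0.13 False [ 0.28  0.64 -0.55]
0.1 False [-0.02 -0.21 -0.09]
0.083 False [ 0.53 -0.03 -0.52]
(np.float64(-24.740264922059282), 276) (np.float64(-24.809584958772433), 234) 26.7
```

View pics/e.png

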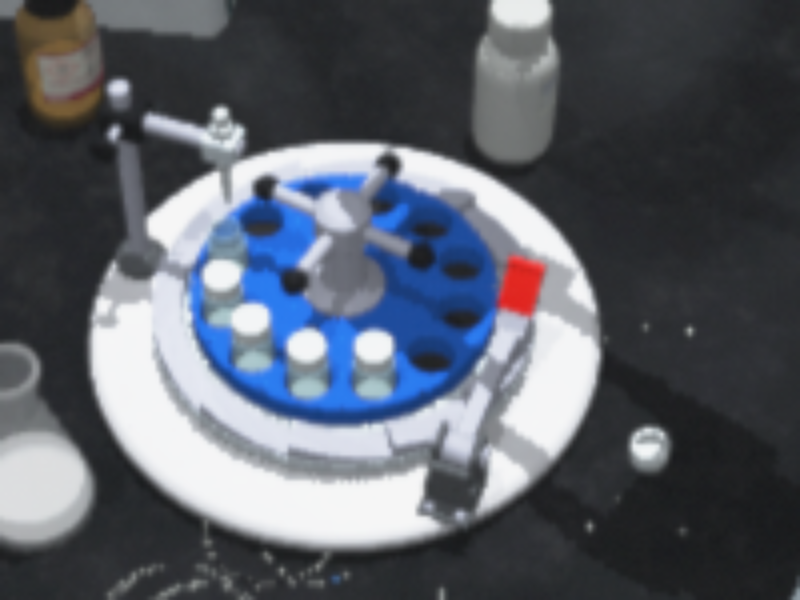

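The pawl is down again (red tab at (521,285)) and the wheel is still at -24.7°. The last push goes backward until the pawl stops the wheel.

```bash
python3 - <<'E'
from h import *
X=-.048
robot.goto(W([X,-.055,.19]),Q(0)); robot.move_linear(W([X,-.055,.0985]),Q(0),speed=.12,force_limit=8)
robot.move_linear(W([X,-.018,.0985]),Q(0),speed=.06,force_limit=8)
s=robot.move_linear(W([X,.004,.0985]),Q(0),speed=.02,force_limit=6)
print(s,RC.inv().apply(robot.current_ee_pos()-C0),robot.current_wrist_force(),wheel("scene")[:2])
robot.move_linear(W([X,-.05,.0985]),Q(0),speed=.1)
robot.move_linear(W([X,-.055,.22]),Q(0),speed=.2)
robot.goto(W([-.06,-.13,.26]),Q(0)); robot.wait(.5)
w=wheel("scene"); t=wheel(); print(t[:2],w[:2],robot.current_t())
cv2.imwrite("pics/f.png",np.hstack([cv2.resize(w[2][140:260,240:400],(400,300)),cv2.resize(t[2][130:265,220:400],(400,300))])[:,:,::-1])
im,d=w[2].astype(int),get_image("scene")[1]; P=cloud(d,camera_model("scene"))
for nm,(i,dd) in(("start",(np.load("scene0.npz")["im"].astype(int),np.load("scene0.npz")["d"])),("now",(im,d))):
    P=cloud(dd,camera_model("scene")); red=(i[...,0]>150)&(i[...,1]<70)&(i[...,2]<70)&(dd>0)&(P[...,2]>.04)&(P[...,2]<.2)&(abs(P[...,1]-.05)<.2)
    print(nm,red.sum(),np.argwhere(red).mean(0),P[red].mean(0))
E
```

```text
True [-0.04768937 -0.00521463  0.09837925] [ 1.55338391 -2.77416629  2.59741267] (np.float64(-27.429344585300342), 232)
(np.float64(-30.285892612027368), 266) (np.float64(-30.647532307111113), 232) 31.9917
start 88 [191.63636364 359.70454545] [0.47250811 0.02225836 0.0796717 ]
now 101 [191.37623762 359.65346535] [0.47266193 0.02231808 0.08056147]
```

View pics/f.png

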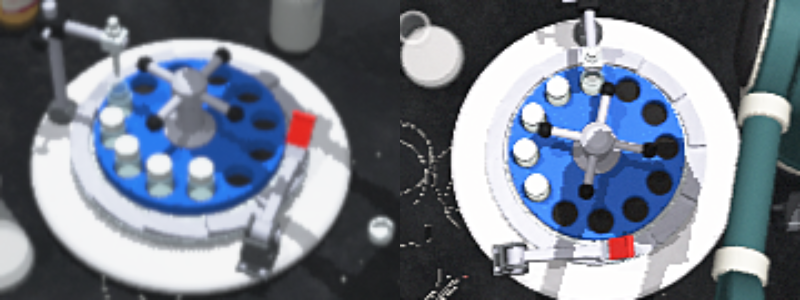

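```bash
python3 - <<'E'
from h import *
print(wheel()[:2]); robot.finish_job()
E
```

```text
(np.float64(-30.379677356160386), 274)
the job is handed in; nothing more can be done
```

I threw the pawl back by its tab, turned the wheel back one notch, dropped the pawl and handed the job in; no verdict was reported. It took about 32 s of the 64 s, pushing only with the outside of the shut fingers.

**What went differently:** my first push on the handle arm carried the wheel to about -33°, past the notch. With the pawl still up I nudged it forward again to about -24.7°. Then I tipped the pawl down and pushed the wheel back until the 6 N force limit stopped the arm.

**Last checks:**
- **Wheel:** two top-camera readings gave -30.3° and -30.4° (about -0.53 rad), and the scene camera gave -30.6°. It was not moving between readings.
- **Pawl:** the red tab was back at its starting height to within 1 mm, where a tooth top would leave it about 10 mm higher. I take that as fully down.
- **Vials and loose items:** in the last picture the open vial stands under the nozzle, all vials look upright, and the flask, bottle and cap look unmoved. I judged these by eye, not by measurement.
- **Robot:** it stood clear of everything at hand-in.

**Disagreement:** a scene-camera reading taken during the last push gave -27.4°, but the hand was partly blocking the view. I did not push a second time to confirm the lock.

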